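# Unlock the UV box and draw out its dish drawer

## Task

The UV cycle is over and the culture dish must come within reach. With a fingertip draw the orange sliding lock on the front of the small white UV box fully aside, away from the drawer, then hook a fingertip behind the drawer's lip and draw the drawer gently out as far as it goes, the dish still lying flat in its pocket. Pick nothing up, do not touch the dish, leave the bottle, timer and carton where they stand, and finish clear of everything.

Things in the scene. Friction and masses are not known exactly. Their poses are not given: they have to be found in the camera images.
- uv_box: Low white UV box fixed on the table, 140 deep (x) x 180 wide (y) x 64 mm high, dial on top to 79 mm. Origin on the table below it; front at x = -70 mm, facing its own -x; sides at y = -100 and +80 mm. Drawer (amber window above) at y -26 to +80, control column with the lock at y -100 to -30 mm. Its front is turned to the robot's left, the lock on the side near the robot.
- uv_drawer (a joint): How far the drawer is drawn out along the box's -x, m: 0 shut, 0.095 at its end stop. Slides freely with about 2.5 N friction and stays where it is left. While the lock is engaged it has only 1 to 2 mm of play.
- drawer_lip (a point): Middle of the inner top edge of the drawer's aluminium lip; moves with the drawer, axes as the box's. Lip 102 mm long along y, top 44 mm above the table, inner face upright, outer face raked. Behind it (+x) a finger trough 40 mm wide to the grey drawer panel (top at 62 mm), floor 20 mm above the table; the lock's nose stands in the last 16 mm of its -y end, so hook near the middle.
- drawer_lock (a joint): How far the sliding lock is drawn along the box's -y, m: 0 fully engaged, 0.030 fully aside at its stop. The nose clears the drawer panel from about 0.016. About 1.5 N friction; it stays where it is left. It starts engaged, at 0 to 0.006.
- lock_tab (a point): Middle of the top edge, drawer (+y) side, of the orange lock's upright finger tab; moves with the lock, axes as the box's. The upright face looks to +y, is 34 mm wide along x, reaches 42 to 70 mm above the table; its back slopes down to -y. The space on its +y side is free above 46 mm, from 24 mm on the +x side of the tab's middle (drawer panel, box) outwards to -x.
- culture_dish: Round clear petri dish with lid, 61 mm across, 14 mm high, loose in the drawer; origin at the centre of its underside. Seen through the amber window.
- dish_pocket (a point): Centre of the drawer's dish pocket, at its floor, 18 mm above the table; moves with the drawer. The pocket is 68 mm square with a rim 5 mm high.
- brown_bottle: Bystander: small brown bottle with black cap, 28 mm across, 60 mm high, loose; origin at its foot.
- timer: Bystander: round white bench timer with black knob, 64 mm across, 49 mm high, loose; origin at its foot.
- coverslips: Bystander: small grey and white carton, 50 x 62 x 22 mm, loose; origin at its foot.

How it is judged:
On the way, in this order (a step that is already met when the one before it is completed fails the run):
1. the lock is drawn fully aside while the drawer is still shut (value of joint drawer_lock above 0.024 m and value of joint uv_drawer below 0.006 m), for 0.1 s.
2. the drawer is drawn out to its end stop (value of joint uv_drawer above 0.087 m), for 0.2 s.
At the end, for the whole second after the job is handed in: The drawer is out to within 8 mm of its end stop, the lock within 6 mm of its own, the dish flat and at rest in the drawer's pocket, and bottle, timer and carton are within 15 mm of where they stood (value of joint uv_drawer above 0.087 m and value of joint drawer_lock above 0.024 m and horizontal distance between culture_dish and dish_pocket below 0.009 m and z of culture_dish in the frame of dish_pocket below 0.003 m and angle between culture_dish's own z axis and vertical below 0.08 rad and linear speed of culture_dish below 0.02 m/s and distance of each of brown_bottle, timer, coverslips from where it was at the start of the episode below 0.015 m and angle between brown_bottle's own z axis and vertical below 0.2 rad); the robot touches nothing.
It fails at once if the dish is touched by the robot (contact force between any of the fingers, the arm and culture_dish above 0.3 N).
It fails at once if the dish is lifted, thrown or tipped out of its pocket (z of culture_dish in the frame of dish_pocket above 0.008 m or angle between culture_dish's own z axis and vertical above 0.3 rad).
It fails at once if the drawer or the lock is forced instead of drawn gently (over 40 N) (contact force between the fingers and uv_drawer above 40 N or contact force between the fingers and drawer_lock above 40 N).
It fails at once if the bottle, timer or carton is moved, lifted or knocked over (distance of any of brown_bottle, timer, coverslips from where it was at the start of the episode above 0.02 m or angle between brown_bottle's own z axis and vertical above 0.3 rad).
It also fails if it takes over 43 s, if anything falls off the work surface, if the arm or the gripper's body presses on something with over 40 N, if the wrist force passes 120 N, or if a joint passes its speed limit or range.

## Robot

A 6-joint arm with a two-finger parallel gripper is mounted at the origin on a cart in front of the work surface, level with it; the furniture and walls round the work are solid. World frame = base frame: x ahead of the robot, y to its left, z up, the work surface at z = 0. Lengths are in m, angles in rad, forces in N, time in s.
With the tool pointing down it reaches from about 0.35 to 0.975 m from the base axis. Payload 4.9 kg.
Tool frame: the origin (TCP) lies midway between the tips of the shut fingers; the grasp point (between the pads) lies ctrl.grip_point_offset behind it (ctrl.grip_point_offset is the distance from the TCP to the grasp point, in m); x points along the fingers, y is the direction in which the jaws open and shut, and the axes are right-handed (so a half turn about x gives the same grasp; the last joint's range is limited). The gripper opens to 85 mm and grips with 20 to 120 N. Pads are 22 mm wide; open, the fingers measure 114 mm over their backs; the gripper's body (76 mm by 85 mm) begins 54 mm behind the grasp point. The pads swing forward as they close: fully open they stand 13 mm farther back than shut.
Start: joints at [1.034, 0.053, 1.613, -0, 1.476, -0.119], TCP at [0.254, 0.571, 0.231] pointing down, gripper open.
Joint ranges: [-3.01, 3.01], [-1.01, 2.22], [0.06, 2.58], [-1.02, 4.17], [0.09, 2.62], [-3.14, 3.14]. Speed limits (rad/s): [2.57, 2.57, 3.14, 3.14, 3.14, 3.14].

## Interface

Orientations are given as a rotation vector (axis times angle).
In Python, from station import ctrl gives the robot as it stands. The module is installed in compiled form; this text tells all that it offers.
- The arm moves only by the tool drive_tool, never from a script. Its argument "commands" is text: rows parted by semicolons, each of 5 numbers parted by spaces: the closure, from -1 (fully open) to 1 (shut), so that 0 is half open, then the shift along the tool's x, y, z in units of 40 mm (1.0 is 40 mm), then the turn about the tool's x in units of 5 degrees (1.0 is 5 degrees). A call has 1 to 8 rows; each row is the pose to reach, as a shift and turn from the pose commanded when the call began, along the tool's axes at that moment; what a row does not reach only later rows make up. A row lasts 1/12 s, in which the tool goes at most 41.7 mm and 7.16 degrees, less where a joint would pass 70% of its speed; a pose out of reach is approached as far as the arm can. A call with a gripper value outside its range is refused whole. The fingers move at their own pace and stop on an object; "newtons" is the grip in N (left out, the last holds). Time passes only in rows, so rows that repeat a pose let the fingers close. It gives the time, the measured TCP pose, the force and the opening at its end, in the units of the state.
- ctrl.get_obs(): the state, without advancing time (a new reading comes with each control period).
- ctrl.get_image(name): name is "scene" or "side" or "wrist"; returns (picture, depth): 480x640x3 uint8, blue, green, red; 480x640 float32, m along the optical axis (not along the pixel's ray), 0 where there is no reading.
- ctrl.camera_info(name): a dict with "K" (3x3 intrinsics, pixels), "k1" (the pictures are not rectified: a ray, as slopes to the right and down, at radius r is drawn at 1 + k1 r^2 times it, then the intrinsics apply), "T" (4x4, takes a point from camera to world coordinates). Camera axes: x right, y down, z forward; pixel columns grow to the right and rows downward; lengths in m; the calibration is good to about 2 mm. A picture is of the moment at which its call begins: read the wrist's pose just before it. camera_info takes no time and is no camera call; for the wrist camera it gives the pose at the moment of the call.
- ctrl.finish_job(): hands the job in, once; it reports no verdict.
The state is a dict: "t": time; "q": joint angles; "dq": joint speeds; "effort": joint torques, N m; "tool_pos": TCP position; "tool_rot": TCP orientation; "contact_force": force on the tool from outside, world axes, zero at the start; "wrist_torque": the same for the moment, N m; "opening": finger opening in m.
Only numpy, scipy, OpenCV 4.12 (cv2) and the standard library are available. Lean on these libraries where they do the work, as an engineer would, in place of code of your own. Each camera call takes 0.05 s, during which the arm holds its last target.

## Working session

There is one attempt and no reset: what is moved stays moved. The work goes in short steps, Python scripts to look and compute and a tool call to move; the robot and the scene stay as the last step left them, time stands still between calls to the robot, and variables do not carry over. Pictures are saved under pics/ and viewed, and the job is handed in when it is done.

Besides the shell and the picture viewer there is one more tool, called after "Request:" as a command line: name --argument value ..., lists and objects as JSON in quotes. drive_tool: Moves the arm, as the interface text tells. Its arguments: {"type":"object","properties":{"commands":{"type":"string"},"newtons":{"type":"number"}},"required":["commands"]}

```bash
mkdir -p pics; cat > h.py <<'E'
import numpy as np, cv2
from station import ctrl
from scipy.spatial.transform import Rotation as R
def grab(name,tag):
    info=ctrl.camera_info(name); im,d=ctrl.get_image(name)
    cv2.imwrite(f'pics/{tag}.png',im); np.savez(f'pics/{tag}.npz',d=d,im=im,K=info['K'],k1=info['k1'],T=info['T'])
    return im,d,info
def cloud(tag):
    z=np.load(f'pics/{tag}.npz'); d=z['d'];K=z['K'];k1=float(z['k1'])
    v,u=np.mgrid[0:480,0:640]
    a=cv2.undistortPoints(np.stack([u.ravel(),v.ravel()],1).astype(np.float64)[:,None],K,np.array([k1,0,0,0,0.]))[:,0]
    P=np.c_[a*d.reshape(-1,1),d.ravel()]; T=z['T']
    W=P@T[:3,:3].T+T[:3,3]; W[d.ravel()==0]=np.nan
    return W.reshape(480,640,3),z['im']
E
python3 - <<'E'
from h import *
for n in('scene','side','wrist'): 
    im,d,i=grab(n,n+'0'); print(n,i['T'].round(3).tolist(),i['k1'])
o=ctrl.get_obs();print(o,ctrl.grip_point_offset); print(R.from_rotvec(o['tool_rot']).as_matrix().round(3))
E
```

```text
scene [[0.624, -0.313, 0.716, -0.073], [-0.781, -0.271, 0.562, -0.588], [0.019, -0.91, -0.413, 0.44], [0.0, 0.0, 0.0, 1.0]] 0.017360035568847184
side [[-0.993, -0.078, 0.092, 0.459], [-0.119, 0.498, -0.859, 0.769], [0.021, -0.864, -0.503, 0.59], [0.0, 0.0, 0.0, 1.0]] -0.10309186320549513
wrist [[0.406, 0.876, 0.259, 0.187], [0.914, -0.389, -0.116, 0.6], [-0.001, 0.284, -0.959, 0.372], [0.0, 0.0, 0.0, 1.0]] -0.012009272574711563
{'t': 0.15, 'q': array([ 1.03397737e+00,  5.32412500e-02,  1.61399325e+00,  7.70953289e-06,
        1.47599005e+00, -1.19036486e-01]), 'dq': array([ 0.0002939 , -0.00196571, -0.00522978, -0.0005448 ,  0.00025273,
        0.00032212]), 'effort': array([ 1.18366129e-04, -3.94243097e+01, -3.70722270e+01, -1.40946886e-04,
        4.69397273e-03, -2.63380464e-07]), 'tool_pos': array([0.25335045, 0.57081234, 0.23031433]), 'tool_rot': array([ 0.32649908,  1.54637698, -0.32893667]), 'contact_force': array([-0.06925776, -0.94203142,  0.45047144]), 'wrist_torque': array([-0.01471893,  0.02624427,  0.05273138]), 'opening': 0.08543654494774314} 0.0187
[[-0.001  0.406  0.914]
 [-0.001  0.914 -0.406]
 [-1.    -0.002 -0.   ]]
```

View pics/scene0.png

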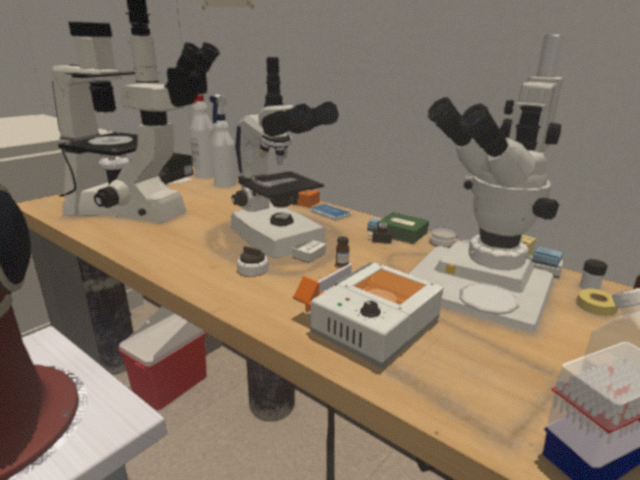

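View pics/side0.png

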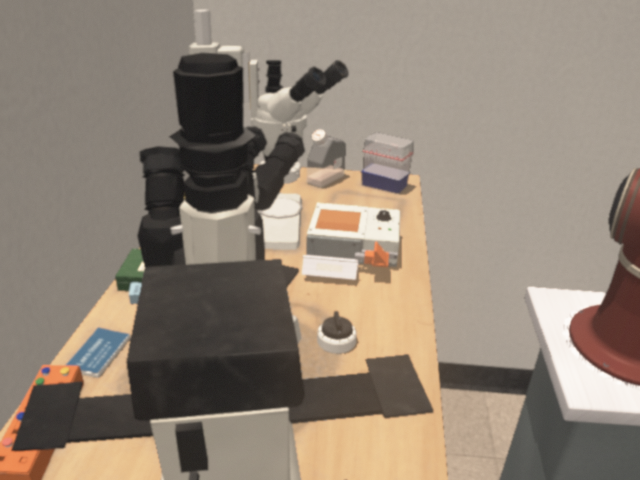

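View pics/wrist0.png

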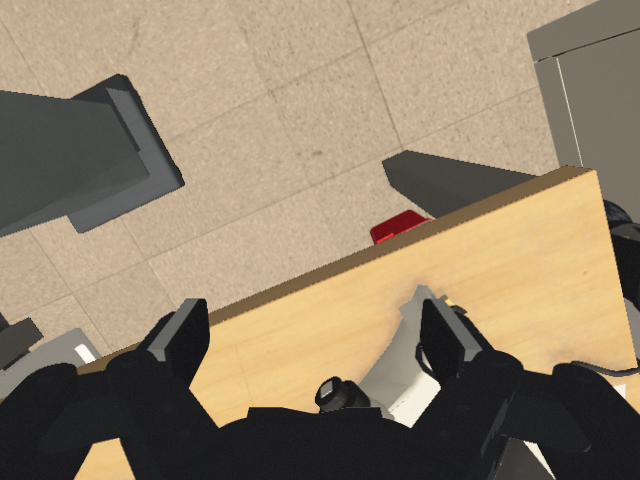

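The scene view shows the UV box around (375,310), with the orange lock tab at (310,290), the aluminium lip at (330,285) and the amber window at (390,287). The timer is at (252,260), the bottle at (343,250) and the carton at (310,250). The side view shows the box at (350,230), the lip at (330,268) and the tab at (377,256).

```bash
python3 - <<'E'
from h import *
for t,(a,b,c,d) in dict(scene0=(230,220,460,370),side0=(230,180,430,360)).items():
    W,im=cloud(t)
    cv2.imwrite(f'pics/{t}_c.png',cv2.resize(im[b:d,a:c],None,fx=3.2,fy=3.2,interpolation=cv2.INTER_CUBIC))
    S=W[b:d,a:c].reshape(-1,3);C=im[b:d,a:c].reshape(-1,3).astype(int)
    hsv=cv2.cvtColor(im[b:d,a:c],cv2.COLOR_BGR2HSV).reshape(-1,3)
    # box top
    m=(abs(S[:,2]-.064)<.006)&(hsv[:,1]<60)&(hsv[:,2]>120)
    top=S[m]; 
    print(t,'top',m.sum(),cv2.minAreaRect(top[:,:2].astype(np.float32)))
    m=(hsv[:,1]>180)&(hsv[:,0]<14)&(hsv[:,2]>100)&(S[:,2]>.0)
    o=S[m];print('orange',len(o),o.min(0).round(3),o.max(0).round(3))
E
```

```text
scene0 top 3712 ((0.4903680682182312, -0.24986238777637482), (0.151037335395813, 0.1818365752696991), 88.77780151367188)
orange 396 [ 0.419 -0.217  0.03 ] [ 0.511 -0.131  0.072]
side0 top 2134 ((0.4905054569244385, -0.24623970687389374), (0.15726779401302338, 0.18002167344093323), 88.67963409423828)Traceback (most recent call last):
  File "<stdin>", line 12, in <module>
    return umr_minimum(a, axis, None, out, keepdims, initial, where)
ValueError: zero-size array to reduction operation minimum which has no identity
```

```bash
ls pics
```

```text
scene0.npz
scene0.png
scene0_c.png
side0.npz
side0.png
side0_c.png
wrist0.npz
wrist0.png
```

View pics/scene0_c.png

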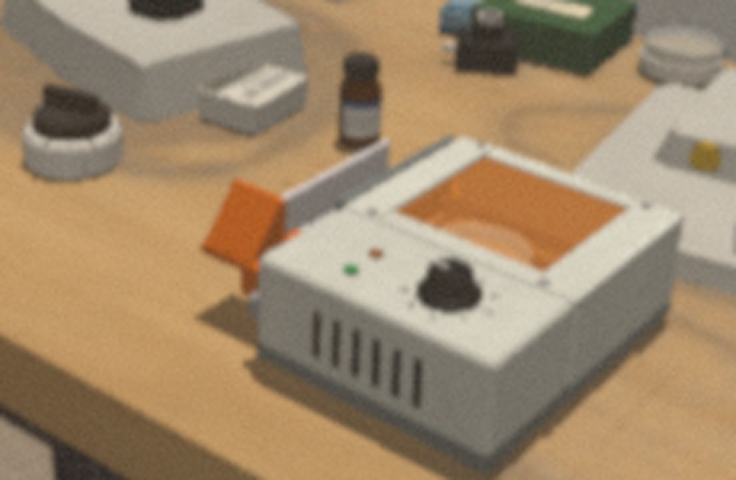

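View pics/side0_c.png

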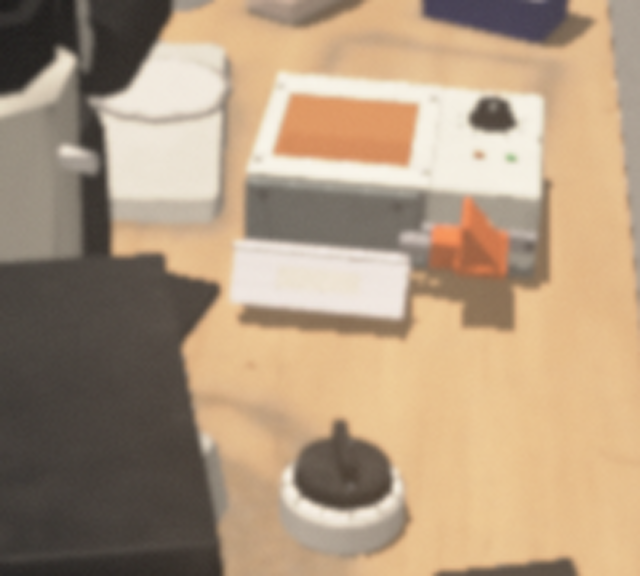

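```bash
python3 - <<'E'
from h import *
np.set_printoptions(suppress=True,precision=4)
for t,(a,b,c,d) in dict(scene0=(290,250,460,370),side0=(295,180,410,290)).items():
    W,im=cloud(t); S=W[b:d,a:c].reshape(-1,3);hsv=cv2.cvtColor(im[b:d,a:c],cv2.COLOR_BGR2HSV).reshape(-1,3)
    ok=~np.isnan(S[:,0]);S=S[ok];hsv=hsv[ok]
    m=(abs(S[:,2]-.064)<.004)&(hsv[:,1]<60); top=S[m]
    print(t,'top z',np.median(top[:,2]), np.median(S[abs(S[:,2])<.01][:,2]))
    th=np.deg2rad(-91.3)
    for deg in np.arange(-93,-88.9,.5):
        th=np.deg2rad(deg);ex=np.array([np.cos(th),np.sin(th)]);ey=np.array([-ex[1],ex[0]])
        X=top[:,:2]@ex;Y=top[:,:2]@ey
        print(deg,np.percentile(X,[.5,1,99,99.5]),np.percentile(Y,[.5,1,99,99.5]))
    o=S[(hsv[:,0]<14)&(hsv[:,1]>150)&(S[:,1]>-.18)];print('orange',len(o))
    for z in np.arange(.03,.075,.005):
        s=o[abs(o[:,2]-z)<.0025]
        if len(s):print('  z',z.round(3),s[:,:2].min(0),s[:,:2].max(0),len(s))
    l=S[(hsv[:,1]<90)&(S[:,1]>-.175)&(S[:,2]>.015)]
    for z in np.arange(.02,.07,.004):
        s=l[abs(l[:,2]-z)<.002]
        if len(s):print('  lip z',z.round(3),s[:,:2].min(0),s[:,:2].max(0),len(s))
Wall=np.concatenate([cloud(t)[0].reshape(-1,3) for t in('scene0','side0')])
Wall=Wall[(~np.isnan(Wall[:,0]))&(Wall[:,2]>.02)&(Wall[:,2]<.8)]
g=np.zeros((20,24))
for x,y,z in Wall:
    i=int((x-0)/.05);j=int((y+.5)/.05)
    if 0<=i<20 and 0<=j<24:g[i,j]=max(g[i,j],z)
print('cols y from -.5');
for i in range(20):print('%.2f'%(i*.05),(g[i]*100).round().astype(int))
E
```

```text
scene0 top z 0.06484972961780289 0.0010878362259127694
-93.0 [0.1509 0.1516 0.2995 0.3001] [0.4124 0.4129 0.5912 0.5927]
-92.5 [0.1556 0.1562 0.3035 0.304 ] [0.4107 0.4111 0.589  0.5904]
-92.0 [0.1602 0.1611 0.3075 0.3078] [0.4089 0.4092 0.5868 0.588 ]
-91.5 [0.1647 0.1658 0.3116 0.3118] [0.4068 0.4072 0.5847 0.5858]
-91.0 [0.1692 0.1704 0.316  0.3162] [0.4047 0.405  0.5825 0.5835]
-90.5 [0.1738 0.1749 0.3204 0.3208] [0.4023 0.4028 0.5804 0.5812]
-90.0 [0.1783 0.1792 0.325  0.3254] [0.3999 0.4004 0.5782 0.5791]
-89.5 [0.1827 0.1837 0.3296 0.3303] [0.3973 0.3979 0.5758 0.5768]
-89.0 [0.187  0.1881 0.3344 0.335 ] [0.3948 0.3952 0.5736 0.5745]
orange 494
  z 0.03 [ 0.4199 -0.1672] [ 0.4237 -0.16  ] 7
  z 0.035 [ 0.4195 -0.1664] [ 0.4228 -0.1572] 13
  z 0.04 [ 0.4196 -0.1677] [ 0.4249 -0.1296] 40
  z 0.045 [ 0.4203 -0.166 ] [ 0.4561 -0.132 ] 74
  z 0.05 [ 0.4225 -0.1651] [ 0.4477 -0.1299] 85
  z 0.055 [ 0.4284 -0.1639] [ 0.4448 -0.1304] 76
  z 0.06 [ 0.433  -0.1636] [ 0.4458 -0.1302] 73
  z 0.065 [ 0.4372 -0.1651] [ 0.4461 -0.1303] 68
  z 0.07 [ 0.4416 -0.1639] [ 0.4501 -0.1311] 56
  lip
[... 2948 characters left out ...]
0 36 36 36  7  7  5  0 33 33 31 30 16  4 42 43 37 52 52 35 46 35 19]
0.60 [23 30 31 34 35  2  0  0  6 33 32 31 40 29 28 41 43 40 23  0 36 36 36  0]
0.65 [22 29 35 31 30  2  0  0  6 33 31 31 40 27 28 26 42 40  0  0  0  7  0  0]
0.70 [ 2 31 38 38  5  2  0  0  0  0 14 15 15 15 17  0  0  0  0  0  0  0  0  6]
0.75 [ 2 32 44 39  5  5  0  0  4  2  0  0  0  0  0  0  0  0  0  0  0  0  0  0]
0.80 [ 2  4 45 45  5  5  0  4  4  4  2  0  0  0  0  0  0  4  4  0 28 28  0 26]
0.85 [ 6  5  6  6  0  3  3  4  4  4  2  0  0  0  5  5  5  5  4  0 27 28 16 27]
0.90 [48 50 51 51 51 51 51 51 52 52 52 52 52 52 52 52 53 53 53 53 53 53 53 53]
0.95 [48 50 51 51 51 51 51 51 51 52 52 52 52 52 52 52 53 53 53 53 53 53 53 53]
```

```bash
python3 - <<'E'
from h import *
A=np.concatenate([cloud(t)[0].reshape(-1,3) for t in('scene0','side0')])
A=A[(~np.isnan(A[:,0]))&(A[:,2]>.09)&(A[:,2]<.6)&(A[:,0]>.3)&(A[:,0]<.66)&(A[:,1]>-.5)&(A[:,1]<.6)]
for y0 in np.arange(-.5,.6,.05):
    s=A[(A[:,1]>=y0)&(A[:,1]<y0+.05)]
    print('y%.2f'%y0,*['z%.2f:x>%.3f'%(z,s[(abs(s[:,2]-z-.025)<.025)][:,0].min()) for z in np.arange(.1,.5,.05) if (abs(s[:,2]-z-.025)<.025).sum()>3])
E
```

```text
y-0.50 z0.20:x>0.639
y-0.45 z0.10:x>0.629 z0.15:x>0.625 z0.20:x>0.606 z0.25:x>0.584 z0.30:x>0.597
y-0.40 z0.10:x>0.621 z0.15:x>0.616 z0.20:x>0.601 z0.25:x>0.568 z0.30:x>0.522 z0.35:x>0.531
y-0.35 z0.10:x>0.617 z0.15:x>0.624 z0.20:x>0.614 z0.25:x>0.598 z0.30:x>0.525 z0.35:x>0.543
y-0.30 z0.25:x>0.605 z0.30:x>0.561 z0.35:x>0.568
y-0.25
y-0.20
y-0.15
y-0.10
y-0.05 z0.25:x>0.564 z0.30:x>0.564
y-0.00 z0.10:x>0.621 z0.25:x>0.568 z0.30:x>0.566
y0.05 z0.10:x>0.560 z0.20:x>0.627 z0.25:x>0.581 z0.30:x>0.582
y0.10 z0.10:x>0.568 z0.15:x>0.599 z0.20:x>0.613 z0.25:x>0.589 z0.30:x>0.611 z0.35:x>0.635 z0.40:x>0.643
y0.15 z0.10:x>0.581 z0.15:x>0.583 z0.20:x>0.624 z0.25:x>0.624
y0.20 z0.10:x>0.615 z0.15:x>0.641 z0.20:x>0.636 z0.25:x>0.636
y0.25 z0.10:x>0.649 z0.15:x>0.647 z0.20:x>0.648 z0.35:x>0.572 z0.40:x>0.564
y0.30 z0.30:x>0.549 z0.35:x>0.551 z0.40:x>0.564
y0.35 z0.25:x>0.521 z0.30:x>0.523 z0.35:x>0.550 z0.40:x>0.636
y0.40 z0.10:x>0.516 z0.15:x>0.518 z0.20:x>0.519 z0.25:x>0.509 z0.30:x>0.508 z0.35:x>0.534 z0.40:x>0.534 z0.45:x>0.532
y0.45 z0.10:x>0.500 z0.15:x>0.445 z0.20:x>0.517 z0.25:x>0.509 z0.30:x>0.505 z0.35:x>0.426 z0.40:x>0.528 z0.45:x>0.533
y0.50 z0.10:x>0.486 z0.15:x>0.431 z0.30:x>0.426 z0.35:x>0.415
y0.55 z0.10:x>0.479 z0.15:x>0.412 z0.25:x>0.493 z0.30:x>0.481 z0.35:x>0.483 z0.40:x>0.482 z0.45:x>0.485
```

```bash
python3 - <<'E'
from h import *
for t in('scene0','side0'):
    W,im=cloud(t);A=W.reshape(-1,3)
    m=(A[:,2]>.2)&(A[:,2]<.6)&(A[:,0]>.5)&(A[:,0]<.62)&(A[:,1]>-.1)&(A[:,1]<.1)
    i=np.where(m)[0];s=A[i];print(t,len(i))
    for k in np.argsort(s[:,0])[:10]: print(s[k].round(3),i[k]%640,i[k]//640)
    for x in np.arange(.56,.62,.01):
        q=s[abs(s[:,0]-x-.005)<.005]
        if len(q):print('%.2f'%x,q.min(0).round(3),q.max(0).round(3))
E
```

```text
scene0 1079
[ 0.564 -0.009  0.302] 295 120
[ 0.564 -0.009  0.3  ] 295 121
[ 0.565 -0.006  0.296] 294 123
[ 0.565 -0.006  0.305] 294 118
[ 0.566 -0.001  0.309] 292 115
[ 0.566 -0.008  0.307] 295 117
[ 0.566 -0.     0.304] 292 118
[ 0.566 -0.007  0.298] 295 122
[ 0.566 -0.008  0.31 ] 295 115
[ 0.566 -0.002  0.301] 293 120
0.56 [ 0.564 -0.014  0.293] [0.57  0.013 0.322]
0.57 [ 0.57  -0.015  0.285] [0.58  0.042 0.327]
0.58 [ 0.58  -0.02   0.266] [0.59  0.099 0.329]
0.59 [ 0.59  -0.02   0.257] [0.6   0.1   0.329]
0.60 [ 0.6   -0.018  0.252] [0.61  0.099 0.321]
0.61 [0.61  0.055 0.252] [0.619 0.1   0.307]
side0 1588
[ 0.564 -0.005  0.304] 304 148
[ 0.564 -0.006  0.303] 304 149
[ 0.564 -0.007  0.299] 304 151
[ 0.564 -0.007  0.301] 304 150
[ 0.565 -0.001  0.304] 303 149
[ 0.565 -0.004  0.299] 303 152
[ 0.566 -0.004  0.302] 303 150
[ 0.566 -0.004  0.305] 303 148
[ 0.566 -0.003  0.308] 303 146
[ 0.566 -0.004  0.307] 303 147
0.56 [ 0.564 -0.007  0.293] [0.57  0.018 0.323]
0.57 [ 0.57  -0.001  0.285] [0.58  0.049 0.328]
0.58 [ 0.58  -0.005  0.268] [0.59  0.1   0.329]
0.59 [ 0.59  -0.004  0.264] [0.6  0.1  0.33]
0.60 [ 0.6   -0.004  0.254] [0.61  0.1   0.324]
0.61 [0.61 0.04 0.25] [0.62  0.1   0.307]
```

Request:
drive_tool --commands "1 0 -0.4 0.35 0; 1 0 -1.1 0.97 0; 1 0 -1.8 1.6 0; 1 0 -2.5 2.2 0; 1 0 -3.2 2.8 0; 1 0 -3.9 3.4 0; 1 0 -4.6 4.0 0; 1 0 -5.0 4.4 0" --newtons 40

```text
t: 0.82
tool_pos: [0.3334, 0.3143, 0.2309]
tool_rot: [0.328, 1.545, -0.329]
contact_force: [0.2, -0.5, 0.6]
opening: 0.0002
```

Request:
drive_tool --commands "1 0 -0.7 0.6 1; 1 0 -1.4 1.2 2; 1 0 -2.1 1.8 3; 1 0 -2.8 2.4 4; 1 0 -3.5 3.0 5; 1 0 -4.2 3.6 6; 1 0 -4.8 4.2 7; 1 0 -5.0 4.4 8"

```text
t: 1.48
tool_pos: [0.4136, 0.0593, 0.2312]
tool_rot: [0.874, 1.387, -0.875]
contact_force: [0.1, 1.0, -0.4]
opening: 0.0001
```

```bash
cat > st.py <<'E'
from h import *
import sys
np.set_printoptions(suppress=True,precision=4)
o=ctrl.get_obs();M=R.from_rotvec(o['tool_rot']).as_matrix()
print('t',round(o['t'],2),o['tool_pos'],'F',o['contact_force'].round(1),'op',round(o['opening'],4),'q',o['q'])
print(M.round(3),'yaw of y',np.rad2deg(np.arctan2(M[1,1],M[0,1])))
if len(sys.argv)>=4:
    d=np.array([float(a) for a in sys.argv[1:4]])-o['tool_pos']; print('units',(M.T@d/.04).round(3))
E
python3 st.py .478 -.143 .15
```

```text
t 1.48 [0.4136 0.0593 0.2312] F [ 0.1  1.  -0.4] op 0.0001 q [-0.0351 -0.4806  2.0674 -0.0014  1.5544 -0.4812]
[[ 0.     0.902  0.432]
 [-0.001  0.432 -0.902]
 [-1.    -0.     0.001]] yaw of y 25.563862598020073
units [ 2.037 -0.73   5.254]
```

Request:
drive_tool --commands "1 0.1 -0.1 0.7 0.8; 1 0.3 -0.2 1.5 1.6; 1 0.5 -0.3 2.3 2.4; 1 0.8 -0.4 3.1 3.2; 1 1.0 -0.5 3.9 4.0; 1 1.2 -0.6 4.6 4.8; 1 1.3 -0.7 5.2 5.4; 1 1.3 -0.73 5.2 5.4"

```text
t: 2.15
tool_pos: [0.478, -0.14, 0.1778]
tool_rot: [1.224, 1.2, -1.227]
contact_force: [-0.6, 0.2, 0.1]
opening: 0.0
```

```bash
python3 - <<'E'
from h import *
grab('wrist','w1')
E
python3 st.py .478 -.143 .1
```

```text
t 2.2 [ 0.4776 -0.1383  0.1782] F [0.3 0.4 0.3] op 0.0002 q [-0.4316 -0.2196  1.9586 -0.0002  1.405  -0.4124]
[[-0.002  1.    -0.019]
 [ 0.001 -0.019 -1.   ]
 [-1.    -0.002 -0.001]] yaw of y -1.1010231391978487
units [1.955 0.016 0.118]
```

View pics/w1.png

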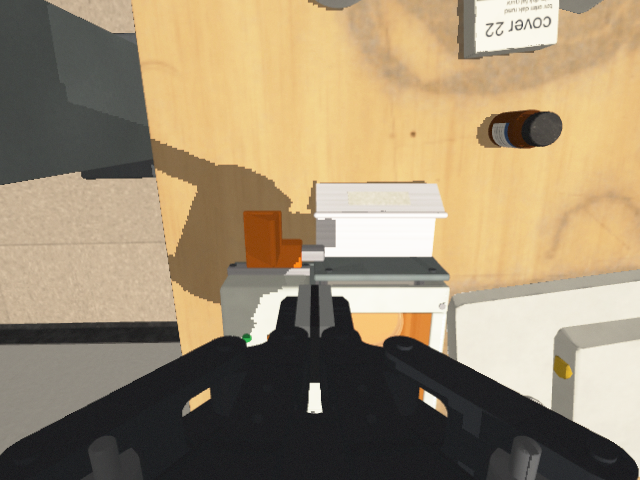

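The wrist view shows the shut fingertips at (316,275). The lock tab spans (243-283, 210-268), with its upright face at u≈283. The lip runs from (316,183) to (446,215), its inner edge is at v≈215, and the panel edge is at v≈258. The bottle is at (530,128) and the carton at (510,20).

```bash
python3 - <<'E'
from h import *
W,im=cloud('w1')
np.set_printoptions(suppress=True,precision=4)
for n,u,v in [('tab',278,215),('tab',278,240),('tab',278,262),('tab',260,240),('nose',313,254),('lipmid',380,208),('lip',380,213),('lip',380,216),('trough',380,225),('trough',380,240),('trough',380,252),('panel',380,262),('panel',380,270),('liplow',380,186),('lipL',320,212),('lipR',440,212),('orange2',292,250),('grey',302,272),('fingertip L',300,290),('fingertip R',326,290),('outerL',285,300),('outerR',345,300),('tip',303,275),('bottle',540,128),('carton',510,25)]:
    print(n,u,v,W[v,u])
E
python3 - <<'E'
import cv2
im=cv2.imread('pics/w1.png');cv2.imwrite('pics/w1c.png',cv2.resize(im[170:350,210:460],None,fx=3.2,fy=3.2))
E
```

```text
tab 278 215 [ 0.4489 -0.1297  0.0452]
tab 278 240 [ 0.4486 -0.1481  0.0515]
tab 278 262 [ 0.4463 -0.1706  0.0397]
tab 260 240 [ 0.4359 -0.1456  0.0587]
nose 313 254 [ 0.4753 -0.1655  0.036 ]
lipmid 380 208 [ 0.5296 -0.1276  0.0369]
lip 380 213 [ 0.5286 -0.1302  0.0434]
lip 380 216 [ 0.5286 -0.1326  0.0432]
trough 380 225 [ 0.5333 -0.1464  0.0184]
trough 380 240 [ 0.5337 -0.1598  0.0188]
trough 380 252 [ 0.5341 -0.171   0.0184]
panel 380 262 [ 0.5315 -0.1745  0.0341]
panel 380 270 [ 0.5284 -0.1745  0.052 ]
liplow 380 186 [ 0.5326 -0.113   0.0168]
lipL 320 212 [ 0.4817 -0.1288  0.0416]
lipR 440 212 [ 0.5765 -0.1311  0.0404]
orange2 292 250 [ 0.4584 -0.1601  0.0405]
grey 302 272 [ 0.4657 -0.181   0.0367]
fingertip L 300 290 [ 0.4718 -0.1287  0.1867]
fingertip R 326 290 [ 0.4822 -0.1294  0.1856]
outerL 285 300 [ 0.4656 -0.1331  0.1864]
outerR 345 300 [ 0.4898 -0.1333  0.1869]
tip 303 275 [ 0.4666 -0.1829  0.0389]
bottle 540 128 [ 0.6349 -0.0687  0.0592]
carton 510 25 [0.6246 0.0048 0.0211]
```

View pics/w1c.png

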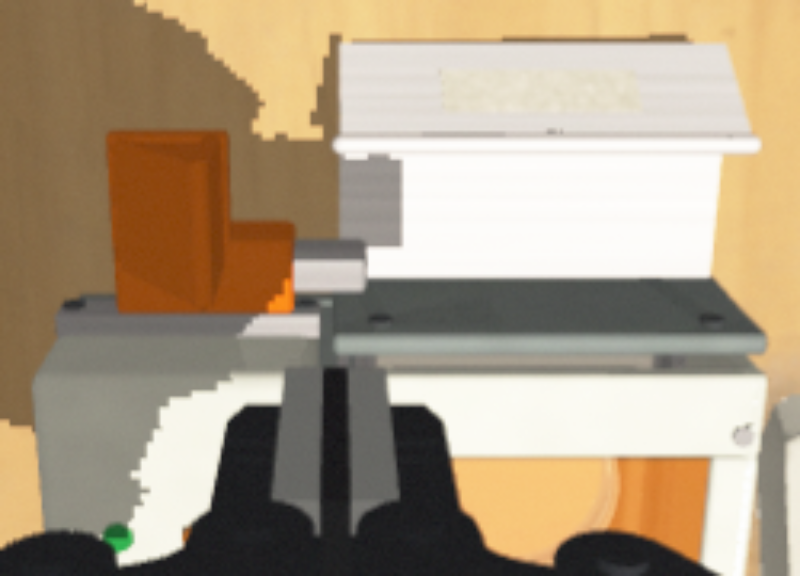

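Request:
drive_tool --commands "1 0.4 0 0.05 0; 1 0.9 0 0.1 0; 1 1.4 0 0.1 0; 1 1.9 0 0.1 0; 1 2.4 0 0.1 0; 1 2.8 0 0.1 0; 1 3.05 0 0.1 0; 1 3.05 0 0.1 0"

```text
t: 2.87
tool_pos: [0.4762, -0.1393, 0.0549]
tool_rot: [1.22, 1.207, -1.222]
contact_force: [0.8, 0.4, -0.8]
opening: 0.0002
```

```bash
python3 - <<'E'
from h import *
grab('wrist','w2')
E
python3 st.py .44 -.143 .054
```

```text
t 2.92 [ 0.4773 -0.1399  0.0565] F [-0.6 -0.4  1.2] op 0.0 q [-0.4349 -0.0729  2.0468  0.0001  1.17   -0.4197]
[[-0.002  1.    -0.015]
 [ 0.001 -0.015 -1.   ]
 [-1.    -0.002 -0.001]] yaw of y -0.8770004654580552
units [ 0.064 -0.93   0.092]
```

View pics/w2.png

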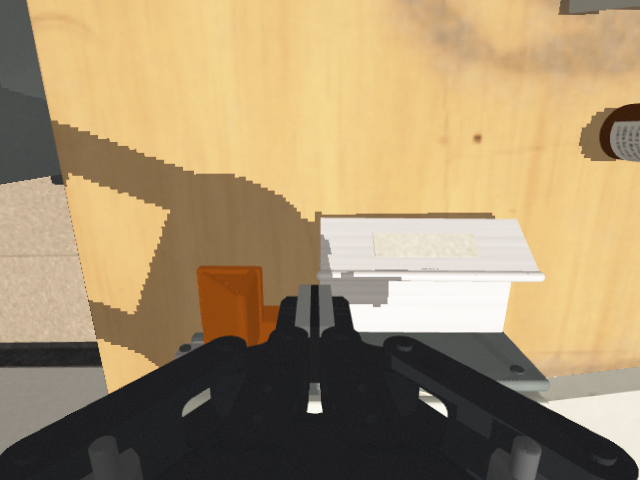

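The fingertip sits right of the tab's upright face, whose top edge is at u≈263, with free space between them.

Request:
drive_tool --commands "1 0 -0.08 0.05 0; 1 0 -0.16 0.1 0; 1 0 -0.24 0.1 0; 1 0 -0.3 0.1 0; 1 0 -0.36 0.1 0; 1 0 -0.42 0.1 0; 1 0 -0.48 0.1 0; 1 0 -0.54 0.1 0"

```text
t: 3.58
tool_pos: [0.4568, -0.1447, 0.0578]
tool_rot: [1.222, 1.2, -1.22]
contact_force: [1.7, 0.6, 1.3]
opening: -0.0
```

Request:
drive_tool --commands "1 0 -0.05 0 0; 1 0 -0.1 0 0; 1 0 -0.15 0 0; 1 0 -0.2 0 0; 1 0 -0.25 0 0; 1 0 -0.3 0 0"

```text
t: 4.08
tool_pos: [0.4443, -0.1443, 0.0573]
tool_rot: [1.221, 1.201, -1.221]
contact_force: [2.1, 0.2, 1.6]
opening: -0.0001
```

Request:
drive_tool --commands "1 0 -0.05 0 0; 1 0 -0.1 0 0; 1 0 -0.15 0 0; 1 0 -0.2 0 0"

```text
t: 4.42
tool_pos: [0.4381, -0.1444, 0.0577]
tool_rot: [1.224, 1.197, -1.218]
contact_force: [13.0, -0.4, -4.9]
opening: -0.0
```

```bash
python3 - <<'E'
from h import *
grab('wrist','w3')
E
python3 st.py .43 -.143 .056
```

```text
t 4.47 [ 0.4383 -0.1444  0.0577] F [ 9.4 -0.4 -5. ] op 0.0 q [-0.4812 -0.1742  2.1356  0.0027  1.174  -0.4651]
[[ 0.007  1.    -0.017]
 [-0.001 -0.017 -1.   ]
 [-1.     0.007  0.001]] yaw of y -0.9806987483045525
units [ 0.042 -0.208 -0.031]
```

View pics/w3.png

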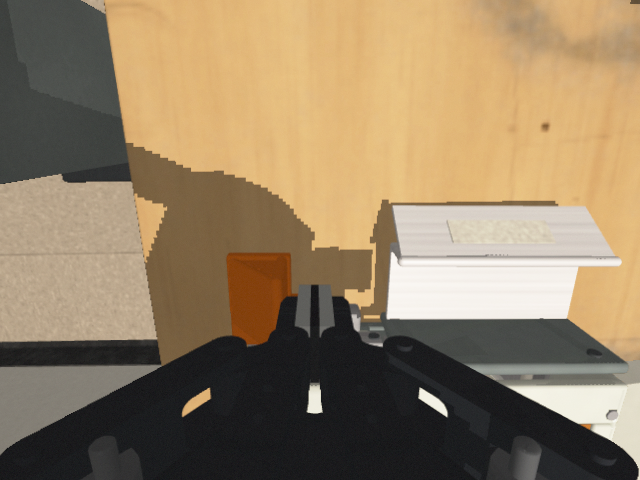

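Request:
drive_tool --commands "1 0 -0.03 0 0; 1 0 -0.05 0 0; 1 0 -0.05 0 0"

```text
t: 4.72
tool_pos: [0.4379, -0.1445, 0.058]
tool_rot: [1.226, 1.192, -1.215]
contact_force: [15.0, -0.6, -8.0]
opening: -0.0001
```

Request:
drive_tool --commands "1 0 0.2 0 0; 1 -0.5 0.5 0 0; 1 -1.2 1 0 0; 1 -1.9 1.4 0 0; 1 -2.4 1.6 0 0; 1 -2.4 1.65 0.2 0"

```text
t: 5.22
tool_pos: [0.5035, -0.1537, 0.1583]
tool_rot: [1.221, 1.196, -1.216]
contact_force: [0.6, -0.2, 1.2]
opening: -0.0003
```

```bash
python3 - <<'E'
from h import *
np.set_printoptions(suppress=True,precision=4)
grab('wrist','w4'); W,im=cloud('w4')
hsv=cv2.cvtColor(im,cv2.COLOR_BGR2HSV)
W1,im1=cloud('w1')
for W,im in((W1,im1),(W,im)):
    hsv=cv2.cvtColor(im,cv2.COLOR_BGR2HSV)
    m=(hsv[...,0]<14)&(hsv[...,1]>150)&(W[...,1]>-.19)&(W[...,0]<.47)&(W[...,0]>.38)&(W[...,2]>.03)
    s=W[m]
    for z in(.06,.064,.068): 
        q=s[abs(s[:,2]-z)<.003];print(z,len(q),q.min(0) if len(q) else '',q.max(0) if len(q) else '')
W,im=cloud('w4')
E
python3 st.py .505 -.154 .1
```

```text
0.06 258 [ 0.4338 -0.1615  0.057 ] [ 0.4491 -0.1274  0.063 ]
0.064 301 [ 0.4376 -0.1621  0.061 ] [ 0.4491 -0.1274  0.067 ]
0.068 401 [ 0.4412 -0.1627  0.065 ] [ 0.4489 -0.1274  0.0703]
0.06 314 [ 0.4103 -0.1618  0.0571] [ 0.4254 -0.1277  0.0629]
0.064 358 [ 0.4132 -0.1626  0.0611] [ 0.4253 -0.1275  0.067 ]
0.068 469 [ 0.4173 -0.1628  0.0651] [ 0.4253 -0.1275  0.0706]
t 5.27 [ 0.5021 -0.155   0.1558] F [-0.2 -1.1 -0.9] op 0.0001 q [-0.4403 -0.1308  1.9199 -0.0014  1.3484 -0.4243]
[[ 0.003  1.    -0.016]
 [-0.003 -0.016 -1.   ]
 [-1.     0.003  0.003]] yaw of y -0.8996419905758971
units [ 1.394  0.068 -0.029]
```

View pics/w4.png

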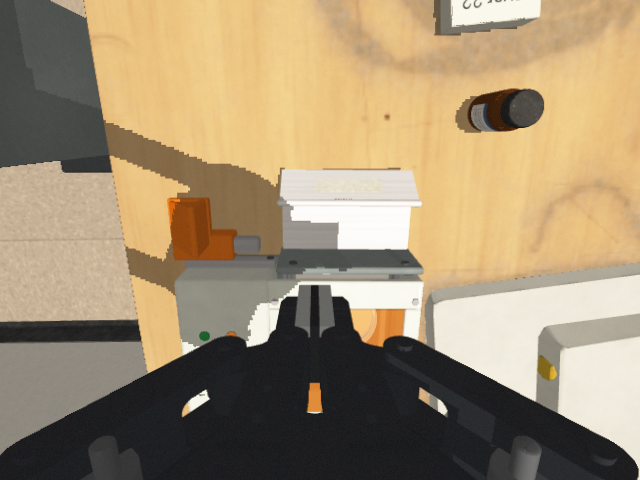

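The tab has moved 24 mm to its stop, since the force jumped from 2 to 15 N there. The nose, at (260,243), is clear of the panel. Next I lower the finger into the trough.

Request:
drive_tool --commands "1 0.4 0.1 0 0; 1 0.9 0.2 0 0; 1 1.4 0.2 0 0; 1 1.8 0.2 0 0; 1 2.1 0.2 0 0; 1 2.2 0.2 0 0; 1 2.2 0.2 0 0"

```text
t: 5.85
tool_pos: [0.5063, -0.1527, 0.0629]
tool_rot: [1.221, 1.206, -1.224]
contact_force: [-0.2, -0.4, 0.6]
opening: -0.0
```

```bash
python3 - <<'E'
from h import *
np.set_printoptions(suppress=True,precision=4)
grab('wrist','w5'); W,im=cloud('w5')
m=(W[...,0]>.54)&(W[...,0]<.56)&(W[...,1]>-.2)&(W[...,1]<-.1)
s=W[m]
for z in np.arange(.014,.07,.004):
    q=s[abs(s[:,2]-z)<.002]
    if len(q):print(z.round(3),len(q),q[:,1].min(),q[:,1].max())
cv2.imwrite('pics/w5c.png',im)
E
python3 st.py .51 -.154 .03
```

```text
0.014 93 -0.11382656428803173 -0.11184676549877853
0.018 2254 -0.17557660773354908 -0.11172219251964019
0.022 361 -0.1755010922652358 -0.11409557631467479
0.026 398 -0.17572163939732444 -0.11693270173711025
0.03 422 -0.17562612230723834 -0.11961611757354061
0.034 517 -0.17629284496052472 -0.1219626018925826
0.038 467 -0.1758027046436056 -0.12610008545196805
0.042 580 -0.17597319165081485 -0.12735324099980738
0.046 185 -0.17617348068724126 -0.13004669262443933
0.05 177 -0.17594135054445967 -0.17369919930085198
0.054 90 -0.17572812524311618 -0.1733563630979058
0.058 45 -0.17657591612762602 -0.17439746855489058
0.062 58 -0.19997257620438952 -0.17470059777574082
0.066 1 -0.19635193232106435 -0.19635193232106435
t 5.9 [ 0.5075 -0.1532  0.0645] F [-0.2  0.1  0.8] op 0.0002 q [-0.4336 -0.0053  1.9661 -0.0001  1.1828 -0.4169]
[[-0.002  1.    -0.017]
 [ 0.001 -0.017 -1.   ]
 [-1.    -0.002 -0.001]] yaw of y -0.9498285515226155
units [0.862 0.065 0.02 ]
```

View pics/w5.png

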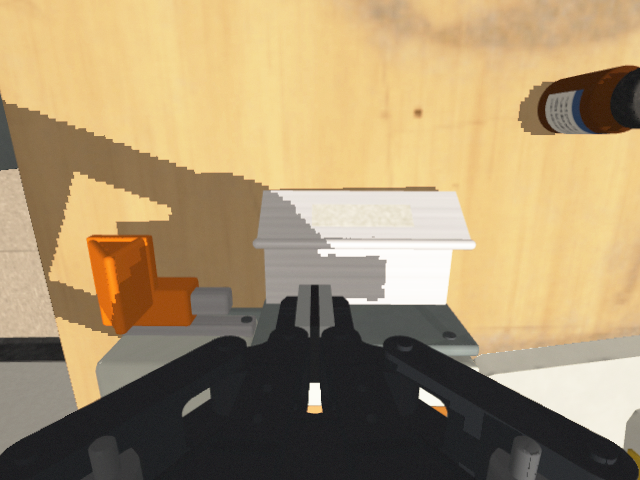

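The fingertip at (316,290) is above the trough, between the lip's inner edge at v≈246 and the panel edge at v≈305. It is also clear of the trough's ends at u≈265 and 450.

Request:
drive_tool --commands "1 0.2 0.05 0.05 0; 1 0.4 0.05 0.05 0; 1 0.6 0.05 0.05 0; 1 0.8 0.05 0.05 0; 1 0.85 0.05 0.05 0; 1 0.85 0.05 0.05 0"

```text
t: 6.4
tool_pos: [0.5094, -0.155, 0.03]
tool_rot: [1.221, 1.204, -1.222]
contact_force: [0.5, 0.6, 0.4]
opening: 0.0004
```

Request:
drive_tool --commands "1 0 0 -0.06 0; 1 0 0 -0.12 0; 1 0 0 -0.18 0; 1 0 0 -0.24 0; 1 0 0 -0.28 0; 1 0 0 -0.32 0; 1 0 0 -0.36 0; 1 0 0 -0.4 0"

```text
t: 7.07
tool_pos: [0.5109, -0.1397, 0.0317]
tool_rot: [1.221, 1.2, -1.221]
contact_force: [0.4, -1.4, 1.0]
opening: 0.0002
```

Request:
drive_tool --commands "1 0 0 -0.05 0; 1 0 0 -0.1 0; 1 0 0 -0.15 0; 1 0 0 -0.2 0; 1 0 0 -0.26 0; 1 0 0 -0.32 0; 1 0 0 -0.38 0; 1 0 0 -0.44 0"

```text
t: 7.73
tool_pos: [0.5111, -0.1216, 0.0314]
tool_rot: [1.221, 1.201, -1.221]
contact_force: [1.2, -2.7, 0.9]
opening: 0.0002
```

Request:
drive_tool --commands "1 0 0 -0.06 0; 1 0 0 -0.12 0; 1 0 0 -0.18 0; 1 0 0 -0.24 0; 1 0 0 -0.3 0; 1 0 0 -0.36 0; 1 0 0 -0.42 0; 1 0 0 -0.48 0"

```text
t: 8.4
tool_pos: [0.5111, -0.1024, 0.0313]
tool_rot: [1.221, 1.201, -1.221]
contact_force: [2.0, -2.1, 0.5]
opening: 0.0002
```

Request:
drive_tool --commands "1 0 0 -0.06 0; 1 0 0 -0.12 0; 1 0 0 -0.18 0; 1 0 0 -0.24 0; 1 0 0 -0.3 0; 1 0 0 -0.36 0; 1 0 0 -0.42 0; 1 0 0 -0.48 0"

```text
t: 9.07
tool_pos: [0.5114, -0.0832, 0.0312]
tool_rot: [1.221, 1.202, -1.221]
contact_force: [2.3, -3.1, 0.4]
opening: 0.0002
```

```bash
python3 - <<'E'
from h import *
grab('wrist','w6');grab('side','s6')
E
python3 st.py
```

```text
t 9.17 [ 0.511  -0.0828  0.031 ] F [ 1.2 -0.9  0.9] op 0.0 q [-0.3047  0.0158  2.0096  0.0005  1.1176 -0.2889]
[[-0.001  1.    -0.016]
 [ 0.001 -0.016 -1.   ]
 [-1.    -0.001 -0.001]] yaw of y -0.9191525735690698
```

View pics/w6.png

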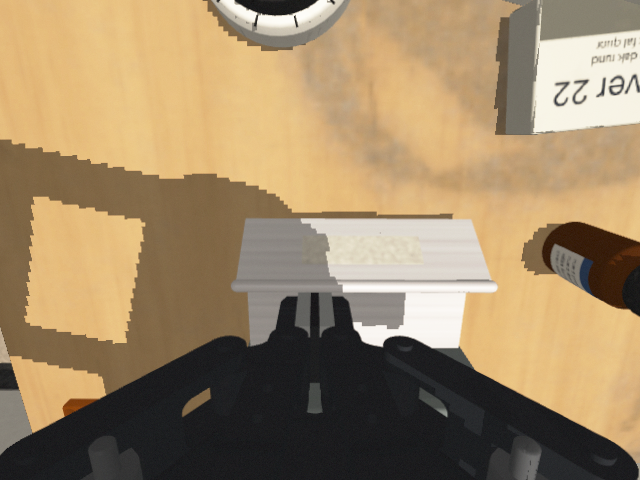

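View pics/s6.png

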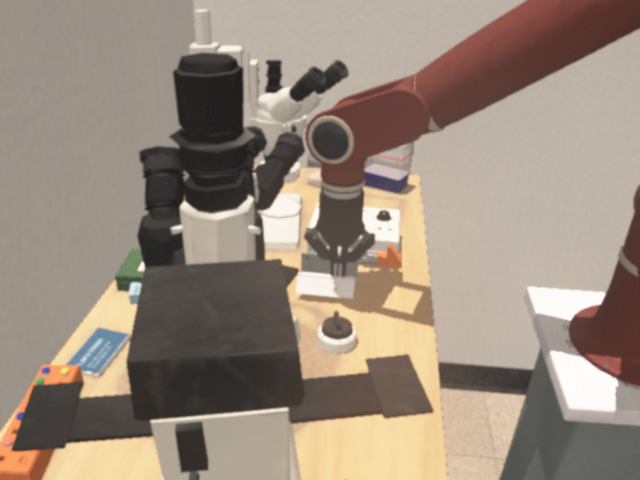

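The drawer is partly out with the lip at (365,285), and the bottle, timer and carton are untouched. In the side view the wrist knuckle at (332,138) comes close to the microscope eyepiece at (300,148), so I measure that gap before going on.

```bash
python3 - <<'E'
from h import *
np.set_printoptions(suppress=True,precision=3)
W,im=cloud('s6')
for v in range(110,200,10):
    print(v,[ (u,*W[v,u].round(3)) for u in (296,300,304,308,312,320,330,345)])
W,im=cloud('w6')
m=(W[...,0]>.54)&(W[...,0]<.56)&(W[...,1]<0)&(abs(W[...,2]-.042)<.003);print(W[m][:,1].min(),W[m][:,1].max())
E
```

```text
110 [(296, np.float64(0.621), np.float64(-0.302), np.float64(0.273)), (300, np.float64(0.62), np.float64(-0.348), np.float64(0.26)), (304, np.float64(0.613), np.float64(-0.355), np.float64(0.258)), (308, np.float64(0.606), np.float64(-0.365), np.float64(0.256)), (312, np.float64(0.599), np.float64(-0.376), np.float64(0.253)), (320, np.float64(0.616), np.float64(-0.693), np.float64(0.161)), (330, np.float64(0.53), np.float64(-0.03), np.float64(0.356)), (345, np.float64(0.508), np.float64(-0.021), np.float64(0.36))]
120 [(296, np.float64(0.626), np.float64(-0.334), np.float64(0.243)), (300, np.float64(0.619), np.float64(-0.342), np.float64(0.241)), (304, np.float64(0.614), np.float64(-0.364), np.float64(0.234)), (308, np.float64(0.648), np.float64(-0.694), np.float64(0.131)), (312, np.float64(0.557), np.float64(-0.036), np.float64(0.338)), (320, np.float64(0.545), np.float64(-0.033), np.float64(0.34)), (330, np.float64(0.529), np.float64(-0.025), np.float64(0.343)), (345, np.float64(0.507), np.float64(-0.019), np.float64(0.346))]
130 [(296, np.float64(0.623), np.float64(-0.316), np.flo
[... 2933 characters left out ...]
(0.227)), (330, np.float64(0.528), np.float64(-0.049), np.float64(0.238)), (345, np.float64(0.504), np.float64(-0.044), np.float64(0.242))]
190 [(296, np.float64(0.654), np.float64(-0.522), np.float64(0.0)), (300, np.float64(0.644), np.float64(-0.523), np.float64(0.0)), (304, np.float64(0.633), np.float64(-0.522), np.float64(0.002)), (308, np.float64(0.624), np.float64(-0.528), np.float64(-0.0)), (312, np.float64(0.614), np.float64(-0.532), np.float64(-0.001)), (320, np.float64(0.594), np.float64(-0.533), np.float64(0.0)), (330, np.float64(0.527), np.float64(-0.047), np.float64(0.221)), (345, np.float64(0.503), np.float64(-0.045), np.float64(0.224))]
-0.07260649584199348 -0.06581410553384992
```

Going straight on would bring the knuckle (x up to 0.565) against the eyepiece (x 0.564, y about -0.01). I shift the hook about 18 mm towards the robot along the lip, after easing the pressure off it.

Request:
drive_tool --commands "1 0 0 0.08 0; 1 0 -0.1 0.1 0; 1 0 -0.2 0.1 0; 1 0 -0.3 0.1 0; 1 0 -0.4 0.1 0; 1 0 -0.45 0.1 0; 1 0 -0.45 0.1 0"

```text
t: 9.75
tool_pos: [0.4927, -0.087, 0.0311]
tool_rot: [1.221, 1.202, -1.222]
contact_force: [0.1, -0.1, 0.5]
opening: -0.0001
```

Request:
drive_tool --commands "1 0 0 -0.06 0; 1 0 0 -0.12 0; 1 0 0 -0.16 0; 1 0 0 -0.2 0; 1 0 0 -0.25 0; 1 0 0 -0.3 0; 1 0 0 -0.35 0; 1 0 0 -0.4 0"

```text
t: 10.42
tool_pos: [0.4938, -0.071, 0.0315]
tool_rot: [1.221, 1.201, -1.221]
contact_force: [0.2, -2.8, -0.1]
opening: -0.0002
```

```bash
python3 - <<'E'
from h import *
np.set_printoptions(suppress=True,precision=3)
grab('side','s7'); W,im=cloud('s7')
S=W.reshape(-1,3); m=(S[:,2]>.25)&(S[:,2]<.36)&(S[:,0]<.6)&(S[:,0]>.5)&(S[:,1]>-.15)&(S[:,1]<.06)
i=np.where(m)[0];u=i%640
im2=im.copy();im2.reshape(-1,3)[i]=(0,255,0);cv2.imwrite('pics/s7m.png',cv2.resize(im2[90:300,240:430],None,fx=3,fy=3))
E
python3 st.py
```

```text
t 10.47 [ 0.4939 -0.0707  0.0314] F [-0.2 -1.4  0.9] op 0.0 q [-0.2916 -0.0307  2.0551  0.0003  1.1168 -0.2756]
[[ 0.     1.    -0.016]
 [ 0.    -0.016 -1.   ]
 [-1.     0.    -0.   ]] yaw of y -0.926180929726674
```

View pics/s7.png

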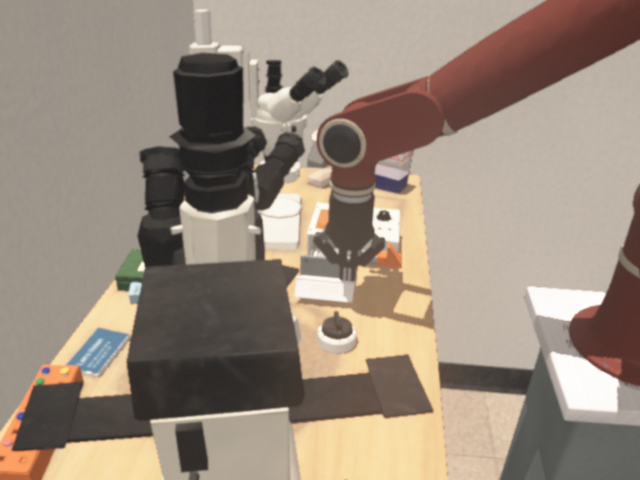

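The knuckle's left edge is now at u≈320 and the eyepiece's at u≈303, so there is room. Carrying on with the pull.

Request:
drive_tool --commands "1 0 0 -0.05 0; 1 0 0 -0.1 0; 1 0 0 -0.15 0; 1 0 0 -0.2 0; 1 0 0 -0.25 0; 1 0 0 -0.3 0; 1 0 0 -0.34 0; 1 0 0 -0.38 0"

```text
t: 11.13
tool_pos: [0.4941, -0.0558, 0.0314]
tool_rot: [1.221, 1.201, -1.221]
contact_force: [0.6, -2.7, 1.4]
opening: -0.0004
```

Request:
drive_tool --commands "1 0 0 -0.03 0; 1 0 0 -0.06 0; 1 0 0 -0.09 0; 1 0 0 -0.12 0"

```text
t: 11.47
tool_pos: [0.4942, -0.0511, 0.0314]
tool_rot: [1.221, 1.201, -1.221]
contact_force: [1.7, -3.2, 0.9]
opening: -0.0001
```

Request:
drive_tool --commands "1 0 0 -0.03 0; 1 0 0 -0.06 0; 1 0 0 -0.09 0"

```text
t: 11.72
tool_pos: [0.4942, -0.0496, 0.0315]
tool_rot: [1.216, 1.198, -1.223]
contact_force: [1.2, -14.2, -0.7]
opening: 0.0
```

The force rose to 14 N at y = -0.050, which is the end stop. I hold briefly, unhook and lift away.

Request:
drive_tool --commands "1 0 0 0 0; 1 0 0 0 0; 1 0 0 0 0; 1 0 0 0.15 0; 1 0 0 0.28 0; 1 0 0 0.28 0"

```text
t: 12.22
tool_pos: [0.4931, -0.0588, 0.0308]
tool_rot: [1.222, 1.203, -1.222]
contact_force: [0.9, 0.2, -0.4]
opening: -0.0002
```

Request:
drive_tool --commands "1 -0.3 0 0 0; 1 -0.7 0 0 0; 1 -1.2 0 0 0; 1 -1.8 0 0 0; 1 -2.5 -0.3 0 0; 1 -3.2 -0.8 0 0; 1 -3.8 -1.4 0 0; 1 -4.0 -1.5 0 0"

```text
t: 12.88
tool_pos: [0.4335, -0.0576, 0.1963]
tool_rot: [1.223, 1.196, -1.217]
contact_force: [0.1, 0.3, 0.8]
opening: -0.0001
```

```bash
python3 - <<'E'
from h import *
np.set_printoptions(suppress=True,precision=4)
grab('wrist','w8');grab('scene','c8')
W,im=cloud('w8'); S=W.reshape(-1,3)
m=(abs(S[:,0]-.53)<.03)&(S[:,1]<.03)&(S[:,1]>-.2)
s=S[m]
for z in(.03,.038,.042,.046,.055,.062):
    q=s[abs(s[:,2]-z)<.002]
    if len(q):print(z,len(q),np.percentile(q[:,1],[1,50,99]))
cv2.imwrite('pics/c8c.png',cv2.resize(cv2.imread('pics/c8.png')[210:370,220:460],None,fx=3.2,fy=3.2))
E
python3 st.py
```

```text
0.03 3274 [-0.1662 -0.134  -0.0257]
0.038 384 [-0.0799 -0.0343 -0.0311]
0.042 494 [-0.0799 -0.0376 -0.0345]
0.046 138 [-0.0801 -0.0791 -0.0355]
0.055 123 [-0.0801 -0.0792 -0.0785]
0.062 309 [-0.0843 -0.0818 -0.079 ]
t 12.98 [ 0.4346 -0.0577  0.1943] F [0.9 0.  0.3] op 0.0002 q [-0.3024 -0.4016  2.0734  0.0005  1.4639 -0.2861]
[[ 0.006  1.    -0.016]
 [-0.001 -0.016 -1.   ]
 [-1.     0.006  0.001]] yaw of y -0.9361660097444318
```

View pics/w8.png

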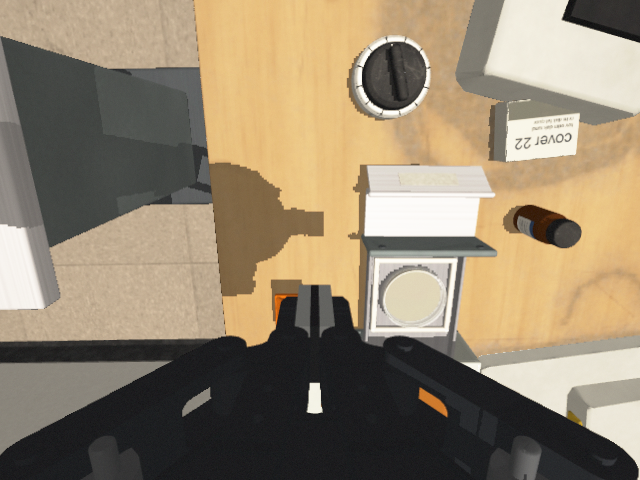

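View pics/c8c.png

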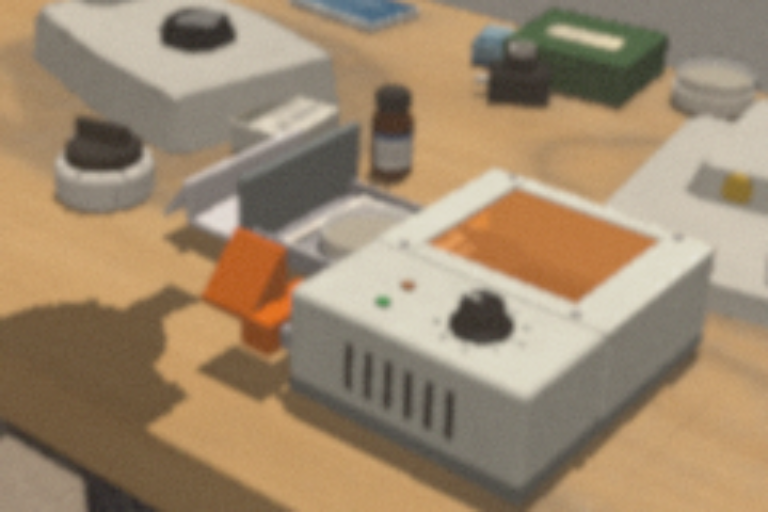

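The drawer panel has moved from y -0.1755 to -0.080, which is about 95 mm. The dish at (413,297) lies flat in its square pocket. Bottle (548,225), timer (395,75) and carton (540,130) are standing. I check the lock and bystanders once more, then hand in.

```bash
python3 - <<'E'
from h import *
np.set_printoptions(suppress=True,precision=4)
for t in('scene0','c8'):
    W,im=cloud(t);hsv=cv2.cvtColor(im,cv2.COLOR_BGR2HSV)
    m=(hsv[...,0]<14)&(hsv[...,1]>150)&(W[...,1]>-.19)&(W[...,0]<.47)&(abs(W[...,2]-.067)<.004)&(W[...,0]>.38)&(W[...,1]<-.1)
    print(t,'tab x',np.percentile(W[m][:,0],[5,95]))
    for n,b in dict(bottle=(.60,.67,-.11,-.03,.05),timer=(.4,.55,-.03,.1,.03),carton=(.58,.67,-.04,.04,.018)).items():
        q=W[(W[...,0]>b[0])&(W[...,0]<b[1])&(W[...,1]>b[2])&(W[...,1]<b[3])&(W[...,2]>b[4])&(W[...,2]<.09)]
        print(n,len(q),np.median(q,0))
W,im=cloud('w8')
d=W[280:315,395:432].reshape(-1,3);print('dish z',np.percentile(d[:,2],[5,50,95]))
ctrl.finish_job()
E
```

```text
scene0 tab x [0.4397 0.4473]
bottle 93 [ 0.635  -0.0736  0.0588]
timer 289 [0.4952 0.0474 0.0372]
carton 574 [0.6316 0.0259 0.0241]
c8 tab x [0.415  0.4219]
bottle 93 [ 0.6353 -0.074   0.059 ]
timer 300 [0.4949 0.0461 0.0371]
carton 533 [0.6339 0.027  0.0244]
dish z [nan nan nan]
the job is handed in; nothing more can be done
```

I slid the lock aside with the shut fingertips, hooked them behind the drawer lip, drew the drawer out to its end stop, lifted clear and handed the job in at about 13 s. No verdict was reported.

- **Lock:** it moved 24–25 mm, and the force rose from about 2 N to 15 N at the end. I took that as its stop, with the lock starting a few millimetres along. I could not read the joint value directly.
- **Drawer:** the panel moved about 95 mm, with about 3 N while sliding and 14 N at the end stop.
- **Hook position:** partway out I moved the hook about 18 mm towards the robot, because the wrist would otherwise have hit the microscope eyepiece.
- **Dish:** it looks flat inside its pocket in the wrist and scene pictures. My depth check of its height gave no usable reading, so this rests on the pictures alone.
- **Bottle, timer and carton:** before and after measurements agree to within about 3 mm, roughly the measurement noise.
- **Finish:** the arm ended clear of everything, with the wrist force near zero.

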